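# Offer up the shell motorbike over its plinth

## Robot

A 6-joint arm with a two-finger parallel gripper is mounted at the origin on the work surface. World frame = base frame: x ahead of the robot, y to its left, z up, the work surface at z = 0. Lengths are in m, angles in degrees, forces in N, time in s.
With the tool pointing down it reaches from about 0.35 to 0.925 m from the base axis. Payload 6.4 kg.
Tool frame: the origin (TCP) lies on the centre line of the jaws, within the pads' length; the fingertips stand 19 mm ahead of it and the grasp point (between the pads) is the TCP; z points along the fingers, y is the line along which they close (so a half turn about z gives the same grasp; the last joint's range is limited). The gripper opens to 94 mm and grips with 3 to 60 N. Pads are 16 mm wide; open, the fingers measure 119 mm over their backs; the gripper's body (75 mm by 177 mm) begins 78 mm behind the grasp point.
Start: joints at [-83.085, 14.043, 89.255, -0, 76.702, -9.975], TCP at [0.189, -0.622, 0.204] pointing down, gripper open.
Joint ranges: [-179.41, 179.41], [-58.25, 129.5], [7.25, 145.43], [-54.29, 234.29], [11.92, 165.04], [-157.13, 157.13]. Speed limits (degrees/s): [147.25, 147.25, 180, 180, 180, 180].

## Interface

Orientations are given as [roll, pitch, yaw] about the fixed x, y, z axes, in that order (R = Rz(yaw) Ry(pitch) Rx(roll)).
In Python, from plant import manip, imaging gives the robot as it stands. The module is installed in compiled form; this text tells all that it offers.
- The arm moves only by the tool arm_command, never from a script. Its argument "deltas" is a list that holds one entry, the list of rows, each a list of 5 numbers: the shift along the world's x, y, z in cm, then the turn about the world's z in rad, then the opening, from -1 (shut) to 1 (fully open). In form: [[[x, y, z, turn, grip], ...]]. A call has 1 to 12 rows; each row is the pose to reach, as a shift and turn from the pose commanded when the call began; what a row does not reach only later rows make up. A row lasts 1/10 s, in which the tool goes at most 50 mm and 8.59 degrees, less where a joint would pass 70% of its speed; a pose out of reach is approached as far as the arm can. A call with a gripper value outside its range is refused whole. The fingers move at their own pace and stop on an object; "squeeze" is the grip in N (left out, the last holds). Time passes only in rows, so rows that repeat a pose let the fingers close. It gives the time, the measured TCP pose, the force, the opening and the grip force at its end, in the units of the state.
- manip.read_state(): the state, without advancing time (a new reading comes with each control period).
- imaging.camera(name): name is "scene" or "top" or "wrist"; returns the picture (420x560x3 uint8, red, green, blue); there is no depth.
- imaging.camera_params(name): a dict with "intrinsics" (3x3 intrinsics, pixels), "k1" (the pictures are not rectified: a ray, as slopes to the right and down, at radius r is drawn at 1 + k1 r^2 times it, then the intrinsics apply), "rvec" (rotation vector, rad) and "tvec" (3), from world to camera coordinates, as OpenCV has them; the wrist camera has in their place "mount" (4x4, takes a point from camera to tool coordinates, whose origin is the TCP and whose axes are the flange's). Camera axes: x right, y down, z forward; pixel columns grow to the right and rows downward; lengths in m; the calibration is good to about 2 mm. A picture is of the moment at which its call begins: read the wrist's pose just before it. camera_params takes no time and is no camera call.
- manip.hand_in(): hands the job in; it is judged then, once.
The state is a dict: "time_s": time; "qpos": joint angles; "qd": joint speeds; "joint_efforts": joint torques, N m; "tcp_pos": TCP position; "ee_rot": TCP orientation; "contact_force": force on the tool from outside, world axes, zero at the start; "moment": the same for the moment, N m; "width": opening from 0.0 (shut) to 1.0 (fully open); "finger_force": force on a finger pad.
Only numpy, scipy, OpenCV 4.12 (cv2) and the standard library are available. Lean on these libraries where they do the work, as an engineer would, in place of code of your own. Each camera call takes 0.05 s, during which the arm holds its last target. There are 200 camera calls.

## Task

First slide the carriage of the gluing jig along its rails by its grip until its pointer lines up with the index mark. Then pick up the shell motorbike that stands on the bench beside the divider with no plinth yet, lift it clear over the plywood divider without touching it, and hold it level about 10 mm above the plinth on the carriage, wheels over the two dark wheel marks and headlamp end over the plinth's rounded end, so that glue can be put in the gap: it must not touch the jig. Finish while still holding it there, with the carriage still on its mark; leave the basket, glue gun, figurine and flask undisturbed.

Things in the scene. Friction and masses are not known exactly. Their poses are not given: they have to be found in the camera images.
- jig: Gluing jig fixed to the bench: plywood base 280 mm (its x) by 290 mm (its y) by 12 mm thick, two steel rails along its y. Origin: centre of its underside on the bench; z up. It does not move. Its x points roughly away from the robot.
- carriage (a joint): The aluminium carriage sliding on the rails; 0 at the end nearest the divider, growing to 0.15 m along the jig's +y; stiff (about 2.5 N), stays where it is left.
- slide_grip (a point): Centre of the top of the carriage's grip, an upright black block 26 mm (jig x) by 20 mm (jig y) by 45 mm tall, its top 85 mm above the bench, on the robot's side of the plinth (30 mm clear of it); axes as the jig's. Pinch it across its 20 mm, along jig y.
- pointer (a point): Tip of the thin dark steel pointer (5 mm wide) on the carriage's far (jig +x) end, 38 mm above the bench; moves with the carriage, at the same jig y as the grip and the plinth's centre.
- index_mark (a point): Dark 5 mm tip of the index: a small steel block 20 by 14 by 22 mm fixed on the jig base beyond the carriage's far end, tip towards the carriage, 34 mm above the bench. Axes as the jig's. The carriage is on its mark when pointer and index mark have the same jig y.
- plinth_top (a point): Centre of the top face of the wooden plinth fixed on the carriage: 130 mm (x) by 64 mm (y), top 58 mm above the bench, +x end rounded (far from the robot), -x end square; two thin flush dark wheel marks on the x axis at +40 and -40 mm. Axes as the jig's, z up. Moves with the carriage.
- bike: Motorbike model of shells and black wire, without a plinth, 124 mm long, 58 mm wide, 86 mm high, 0.1 to 0.2 kg, on two 44 mm wheels and a two-footed wire stand. Origin: underside of the wheels, midway between them; x to the headlamp end, z up. Grip from above, across the width, the flat-sided cream middle part, x -21 to +21 mm, 26 mm wide (y), 34 to 70 mm above the origin.
- front_wheel (a point): Centre of the bike's front wheel (headlamp and handlebar end), 40 mm ahead of and 22 mm above the bike's origin; the rear wheel is 40 mm behind it. Handlebar above it, 53 mm wide, at x +34 to +40 mm, up to 86 mm high; tan cone shell over the rear wheel, x -18 to -54 mm, up to 70 mm high.
- divider: Upright plywood panel fixed on the bench between bike and jig: 400 mm long (its x), 14 mm thick (y), 110 mm high, with two flat feet 60 mm wide (y) and 10 mm high. Origin: centre of its underside.
- basket: Round tan basket of small shells, 132 mm across, about 50 mm high; origin centre of underside. Leave alone.
- glue_gun: Blue cordless glue gun lying on its side: barrel 150 mm along its x, handle 110 mm to its -y, 34 mm high; origin under the barrel. Leave alone.
- figurine: Finished shell figurine on a round dark base, 60 mm across, 100 mm high; origin centre of underside. Leave alone.
- flask: Steel flask with a black cap, 68 mm across, 210 mm high; origin centre of underside. Leave alone.

How it is judged (in metres and radians):
On the way, in this order (a step that is already met when the one before it is completed fails the run):
1. the carriage's pointer is within 6 mm of the index mark along the track, the bike still standing on the bench (y of pointer in the frame of index_mark between -0.006 and 0.006 m and height (world z) of bike below 0.01 m), for 0.2 s.
2. the bike is lifted higher than the divider (height (world z) of bike above 0.112 m), for 0.05 s.
At the end, for the whole second after the job is handed in: The carriage's pointer is within 6 mm of the index mark; the bike, gripped and still, hovers with its wheels' underside 3 to 20 mm above the plinth top, centred within 10 mm along and 8 mm across, front to the rounded end, turned and tilted less than 0.12 rad, touching nothing of the jig (y of pointer in the frame of index_mark between -0.006 and 0.006 m and x of bike in the frame of plinth_top between -0.01 and 0.01 m and y of bike in the frame of plinth_top between -0.008 and 0.008 m and z of bike in the frame of plinth_top between 0.003 and 0.02 m and x of front_wheel in the frame of plinth_top above 0.02 m and angle between the x axis of bike and the x axis of plinth_top, either way round below 0.12 rad and angle between bike's own z axis and vertical below 0.12 rad and contact force between bike and the fingers above 1 N and contact force between bike and jig below 0.05 N and linear speed of bike below 0.02 m/s); the arm keeps its last pose, push and grip.
It fails at once if the bike touches the divider (contact force between bike and divider above 0.3 N).
It fails at once if the bike crosses the divider's line lower than the divider's top (y of bike in the frame of divider between -0.02 and 0.02 m and height (world z) of bike below 0.11 m).
It fails at once if the bike touches the jig or plinth (contact force between bike and jig above 0.5 N).
It fails at once if the basket, glue gun, figurine or flask is disturbed (moved over 20 mm) (distance of any of basket, glue_gun, figurine, flask from where it was at the start of the episode above 0.02 m).
It also fails if it takes over 61 s, if anything falls off the work surface, if the arm or the gripper's body presses on something with over 40 N, if the wrist force passes 120 N, or if a joint passes its speed limit or range.

## Working session

There is one attempt and no reset: what is moved stays moved. The work goes in short steps, Python scripts to look and compute and a tool call to move; the robot and the scene stay as the last step left them, time stands still between calls to the robot, and variables do not carry over. Pictures are saved under pics/ and viewed, at most 11 in all, crops included, and the job is handed in when it is done.

Besides the shell and the picture viewer there is one more tool, called as a command line: name --argument value ..., lists and objects as JSON in quotes. arm_command: Moves the arm, as the interface text tells. Its arguments: {"type":"object","properties":{"deltas":{"type":"array"},"squeeze":{"type":"number"}},"required":["deltas"]}

```bash
mkdir -p pics; cat > h.py <<'E'
import numpy as np, cv2
from plant import manip, imaging
from scipy.spatial.transform import Rotation as R
def ext(name, st=None):
    p=imaging.camera_params(name); K=np.array(p["intrinsics"]); k=p["k1"]
    if name=="wrist":
        T=np.eye(4); T[:3,:3]=R.from_euler('xyz',st["ee_rot"],degrees=True).as_matrix(); T[:3,3]=st["tcp_pos"]
        M=T@np.array(p["mount"]); return K,k,M[:3,:3],M[:3,3]
    A=R.from_rotvec(np.ravel(p["rvec"])).as_matrix(); return K,k,A.T,-A.T@np.ravel(p["tvec"])
def ray(C,px):
    K,k,A,o=C
    d=np.array([k,0,0,0.]) 
    u=cv2.undistortPoints(np.array(px,float).reshape(-1,1,2),K,d).reshape(-1,2)
    return o,np.c_[u,np.ones(len(u))]@A.T
def onz(C,px,z):
    o,d=ray(C,px); return o+d*((z-o[2])/d[:,2])[:,None]
def proj(C,P):
    K,k,A,o=C
    q=(np.atleast_2d(P)-o)@A; 
    return cv2.projectPoints(q.reshape(-1,1,3),np.zeros(3),np.zeros(3),K,np.array([k,0,0,0.]))[0].reshape(-1,2)
def shot(name,fn):
    st=manip.read_state(); im=imaging.camera(name); cv2.imwrite("pics/"+fn+".png",im[:,:,::-1]); np.savez("pics/"+fn,p=st["tcp_pos"],r=st["ee_rot"])
    return st,im
E
python3 - <<'E'
from h import *
a=shot("top","t0")[1];b=shot("scene","s0")[1]
for n in("top","scene"):
    C=ext(n);print(n,C[3],C[0].round(0).tolist(),C[1],C[2].round(2).tolist())
print(manip.read_state())
E
```

```text
top [ 0.3467287  -0.06273561  1.07228143] [[440.0, 0.0, 273.0], [0.0, 440.0, 211.0], [0.0, 0.0, 1.0]] -0.010845961980645894 [[-0.01, -0.98, 0.21], [-1.0, 0.01, 0.0], [-0.0, -0.21, -0.98]]
scene [1.40307025 0.18980573 0.72695892] [[470.0, 0.0, 282.0], [0.0, 470.0, 215.0], [0.0, 0.0, 1.0]] 0.015403219821405075 [[-0.28, 0.56, -0.78], [0.96, 0.16, -0.23], [0.0, -0.81, -0.58]]
{'time_s': 0.1, 'qpos': array([-8.30848302e+01,  1.40788779e+01,  8.93167801e+01, -6.00762194e-04,
        7.67024160e+01, -9.97680533e+00]), 'qd': array([-0.02236449,  0.06878747, -0.1607799 ,  0.01176258, -0.06494204,
       -0.05663927]), 'joint_efforts': array([ 7.72317180e-04, -4.16915345e+01, -3.15524590e+01,  6.85626618e-02,
        3.09487944e-02, -6.04737875e-05]), 'tcp_pos': array([ 0.18878887, -0.62141688,  0.20348016]), 'ee_rot': array([-1.79903308e+02, -1.64156872e-02,  1.68920999e+01]), 'contact_force': array([-0.61226479, -0.69124414,  0.00718505]), 'moment': array([-0.03397026, -0.04533376, -0.0300603 ]), 'finger_force': 0.0, 'width': 0.9992550069433402}
```

View pics/t0.png

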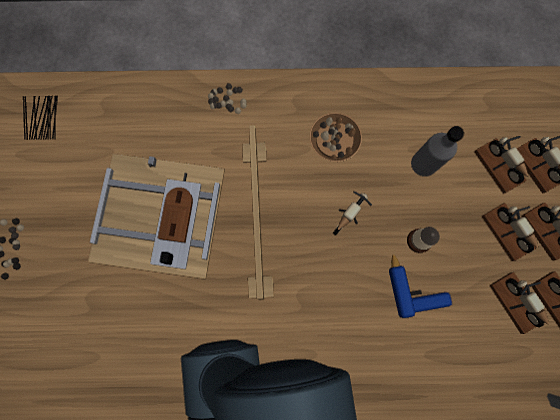

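View pics/s0.png

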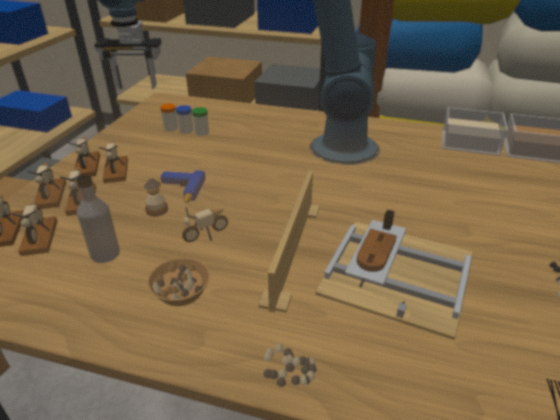

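```bash
python3 - <<'E'
import cv2,numpy as np
i=cv2.imread("pics/t0.png")
a=cv2.resize(i[145:285,85:230],None,fx=4,fy=4,interpolation=2)[:,:580]
b=cv2.resize(i[180:245,325:380],None,fx=4,fy=4,interpolation=2)
c=np.zeros((560,800,3),np.uint8);c[:,:580]=a;c[:260,580:800]=b
cv2.imwrite("pics/c0.png",c)
E
```

```text
(no output)
```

View pics/c0.png

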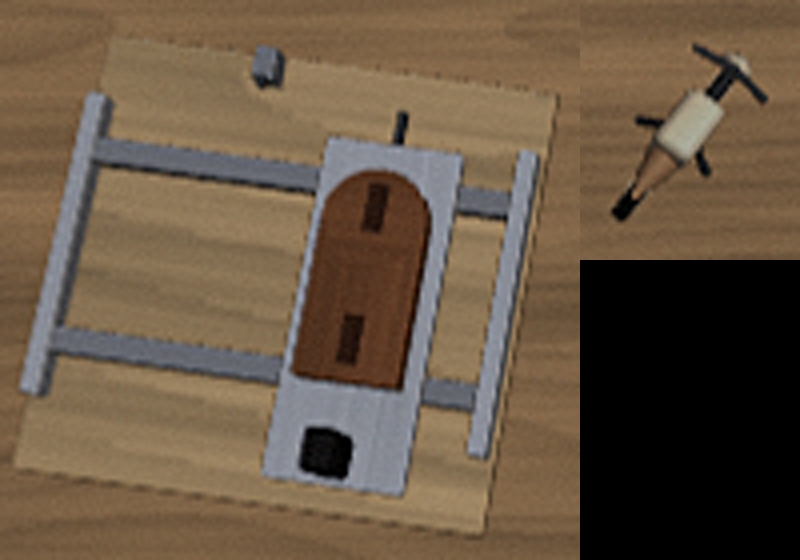

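```bash
python3 - <<'E'
from h import *
C=ext("top")
J=lambda p:np.array(p)/4+[85,145]; B=lambda p:(np.array(p)-[580,0])/4+[325,180]
P=lambda q,z:onz(C,q,z).round(4)
c=P(J([(113,38),(557,95),(483,533),(15,467)]),.012);print(c.tolist(),c.mean(0))
for e in(c[1]-c[0],c[2]-c[3],c[0]-c[3],c[1]-c[2]):print(np.linalg.norm(e),np.degrees(np.arctan2(e[1],e[0])))
m=P(J([(377,208),(350,338)]),.058);print("marks",m.tolist(),m.mean(0),np.linalg.norm(m[0]-m[1]),np.degrees(np.arctan2(*(m[0]-m[1])[1::-1])))
print("grip",P(J([(326,448)]),.085)); pt=P(J([(402,113)]),.038)[0];ix=P(J([(266,86)]),.034)[0]
print("ptr",pt,"idx",ix)
bk=np.vstack([P(B([(625,205)]),.03),P(B([(690,127)]),.07),P(B([(732,72)]),.083)]);print("bike",bk.tolist());d=bk[2]-bk[0];print(np.linalg.norm(d[:2]),np.degrees(np.arctan2(d[1],d[0])))
dv=P([(253,127),(261,298)],.11);print("div",dv.tolist())
E
```

```text
[[0.7292, 0.3413, 0.012], [0.6877, 0.058, 0.012], [0.4146, 0.099, 0.012], [0.4571, 0.3827, 0.012]] [0.57215 0.22025 0.012  ]
0.2863234883833319 -98.3338600709514
0.28686571771475233 -98.51990197869603
0.2752314843908668 -8.651199592381998
0.2761604787075804 -8.537946817727748
marks [[0.6039, 0.1591, 0.058], [0.5256, 0.1723, 0.058]] [0.56475 0.1657  0.058  ] 0.07940484871845048 -9.569084406537215
grip [[0.4583 0.1772 0.085 ]]
ptr [0.6689 0.1501 0.038 ] idx [0.6887 0.2358 0.034 ]
bike [[0.5217, -0.2149, 0.03], [0.5606, -0.2489, 0.07], [0.5901, -0.2725, 0.083]]
0.08942214490829432 -40.100907546212284
div [[0.7574, -0.0191, 0.11], [0.3649, -0.0356, 0.11]]
```

arm_command --deltas '[[[2.5,4,0,-0.04,1],[5,8,0,-0.08,1],[7.5,12,0,-0.12,1],[10,16,0,-0.16,1],[12.5,20,0,-0.2,1],[15,24,0,-0.24,1],[17.5,28,0,-0.28,1],[20,32,0,-0.32,1],[22.5,36,0,-0.36,1],[25,40,0,-0.4,1],[26,43,0,-0.445,1],[26,46,0,-0.445,1]]]'

```text
time_s: 1.3
tcp_pos: [0.4495, -0.1601, 0.2041]
ee_rot: [-180.0, 0.0, -8.6]
contact_force: [0.5, -0.3, 0.0]
width: 0.999
finger_force: 0.0
```

arm_command --deltas '[[[0,4,0,0,1],[0,8,0,0,1],[0,12,0,0,1],[0,16,0,0,1],[0,20,0,0,1],[0,24,0,0,1],[0,28,0,0,1],[0.5,31,0,0,1],[0.8,33,0,0,1],[0.9,34,0,0,1],[0.9,34,0,0,1],[0.9,34,0,0,1]]]'

```text
time_s: 2.5
tcp_pos: [0.4577, 0.1774, 0.2042]
ee_rot: [180.0, 0.0, -8.6]
contact_force: [0.3, -0.7, 0.2]
width: 1.005
finger_force: 0.0
```

```bash
python3 - <<'E'
from h import *
st,im=shot("wrist","w1");print(st["tcp_pos"],st["ee_rot"],st["contact_force"],st["time_s"])
C=ext("wrist",st);print(C[3])
print(proj(C,[[.4583,.1772,.085],[.5648,.1657,.058],[.6689,.1501,.038],[.6887,.2358,.034]]))
E
```

```text
[0.45769011 0.17742358 0.20419266] [ 1.79970055e+02  3.05247020e-02 -8.62691420e+00] [ 0.33980531 -0.65375001  0.24413763] 2.5
[0.52528688 0.16665383 0.38305532]
[[285.13000348 203.21458616]
 [279.56810094  70.37606422]
 [279.32663392 -57.96846873]
 [175.44728895 -63.18027695]]
```

View pics/w1.png

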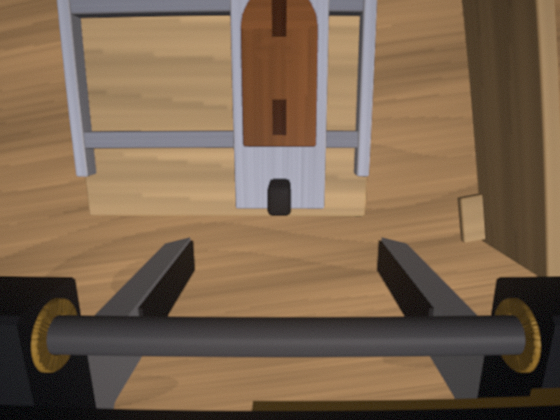

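```bash
python3 - <<'E'
from h import *
im=cv2.imread("pics/w1.png");d=np.load("pics/w1.npz")
C=ext("wrist",dict(tcp_pos=d["p"],ee_rot=d["r"]))
m=(im.max(2)<60)[165:230,255:305]; ys,xs=np.nonzero(m);print(xs.min()+255,xs.max()+255,ys.min()+165,ys.max()+165)
for r in range(175,220,4):print(r,np.flatnonzero(im[r,255:305].max(1)<60)[[0,-1]]+255 if (im[r,255:305].max(1)<60).any() else 0, im[r,280])
a=np.radians(-8.6);ux=np.array([np.cos(a),np.sin(a)]);uy=np.array([-np.sin(a),np.cos(a)])
for px,z in(((279.5,205),.085),((279.5,215),.085),((279,18),.058),((279,117),.058)):
    p=onz(C,[px],z)[0];print(p,(p[:2]-d["p"][:2])@ux,(p[:2]-d["p"][:2])@uy)
E
```

```text
268 289 180 214
175 0 [189 173 172]
179 0 [74 69 72]
183 [270 288] [38 39 42]
187 [269 289] [41 43 45]
191 [268 289] [50 48 53]
195 [268 289] [47 49 53]
199 [268 289] [46 45 52]
203 [268 289] [43 44 47]
207 [268 289] [44 46 52]
211 [269 289] [38 41 44]
215 0 [56 73 93]
219 0 [ 95 133 168]
[0.45750597 0.18200883 0.085     ] -0.00086772896161132 0.004506160380298846
[0.44910052 0.18331869 0.085     ] -0.009374539762003383 0.004544374713114216
[0.60505279 0.15992397 0.058     ] 0.14832259965288005 0.004733077395939478
[0.52744843 0.17198991 0.058     ] 0.0697865019664873 0.005058752406232944
```

arm_command --deltas '[[[0.1,0.4,-2,0,1],[0.2,0.4,-5,0,1],[0.2,0.4,-8,0,1],[0.2,0.4,-10.5,0,1],[0.2,0.4,-12.5,0,1],[0.2,0.4,-13.3,0,1],[0.2,0.4,-13.3,0,0],[0.2,0.4,-13.3,0,-0.5],[0.2,0.4,-13.3,0,-1],[0.2,0.4,-13.3,0,-1],[0.2,0.4,-13.3,0,-1],[0.2,0.4,-13.3,0,-1]]]' --squeeze 30

```text
time_s: 3.75
tcp_pos: [0.4601, 0.1821, 0.0718]
ee_rot: [-180.0, -0.0, -8.6]
contact_force: [-0.4, -0.6, 0.8]
width: 0.528
finger_force: 0.0
```

arm_command --deltas '[[[0,0,0,0,-1],[0,0,0,0,-1],[0,0,0,0,-1],[0,0,0,0,-1]]]'

```text
time_s: 4.15
tcp_pos: [0.4598, 0.1822, 0.0714]
ee_rot: [-180.0, 0.0, -8.6]
contact_force: [-0.3, 0.7, 0.2]
width: 0.211
finger_force: 30.0
```

arm_command --deltas '[[[0.15,1,0,0,-1],[0.3,2,0,0,-1],[0.45,3,0,0,-1],[0.6,4,0,0,-1],[0.75,5,0,0,-1],[0.9,6,0,0,-1],[1.05,7,0,0,-1],[1.2,8,0,0,-1],[1.27,8.4,0,0,-1],[1.3,8.6,0,0,-1],[1.3,8.65,0,0,-1],[1.3,8.65,0,0,-1]]]'

```text
time_s: 5.35
tcp_pos: [0.473, 0.2687, 0.0714]
ee_rot: [-180.0, -0.0, -8.6]
contact_force: [2.5, -0.8, -2.4]
width: 0.209
finger_force: 30.0
```

```bash
python3 - <<'E'
from h import *
st,im=shot("top","t1")
print(st["tcp_pos"],st["contact_force"])
a=cv2.resize(im[140:210,110:210],None,fx=6,fy=6,interpolation=2);cv2.imwrite("pics/c1.png",a[:,:,::-1])
E
```

```text
[0.47303916 0.26867652 0.07143503] [ 2.48286307 -0.82553675 -2.36770342]
```

View pics/c1.png

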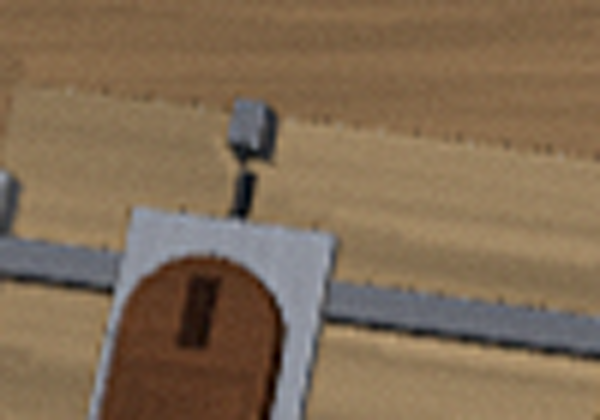

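arm_command --deltas '[[[0,0,0,0,0],[0,0,0,0,1],[0,0,0,0,1],[0,0,0,0,1],[0,0,0,0,1],[0,0,2,0,1],[0,0,5,0,1],[0,0,9,0,1],[3,-0.4,12,0,1],[7,-1,13,0,1],[10,-1.5,13,0,1],[12,-1.8,13,0,1]]]'

```text
time_s: 6.6
tcp_pos: [0.5949, 0.25, 0.2021]
ee_rot: [-180.0, -0.1, -8.7]
contact_force: [-0.8, 0.4, -0.7]
width: 1.002
finger_force: 0.0
```

arm_command --deltas '[[[0,0,0,0,1],[0,0,0,0,1],[0,0,0,0,1]]]'

```text
time_s: 6.9
tcp_pos: [0.5918, 0.2508, 0.2012]
ee_rot: [180.0, 0.1, -8.6]
contact_force: [-0.9, -0.2, 0.1]
width: 0.997
finger_force: 0.0
```

```bash
python3 - <<'E'
from h import *
st,im=shot("wrist","w2")
C=ext("wrist",st);print(st["tcp_pos"],st["ee_rot"]);print(proj(C,[[.6820,.2368,.038],[.6887,.2358,.034]]))
E
```

```text
[0.59175868 0.25083737 0.20118524] [ 1.79989420e+02  5.42632935e-02 -8.57362744e+00]
[[285.54216551  92.06017238]
 [285.53140615  84.49141884]]
```

View pics/w2.png

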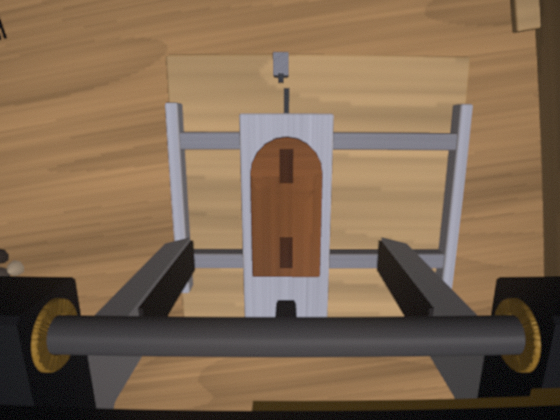

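```bash
python3 - <<'E'
from h import *
im=cv2.imread("pics/w2.png");d=np.load("pics/w2.npz")
C=ext("wrist",dict(tcp_pos=d["p"],ee_rot=d["r"]))
g=im.max(2).astype(float);bg=np.median(g[85:110,255:270])
def cen(r0,r1):
    w=np.clip(bg-40-g[r0:r1,272:300],0,None);ys,xs=np.mgrid[r0:r1,272:300];return (xs*w).sum()/w.sum(),(ys*w).sum()/w.sum()
for r in range(72,114,3):print(r,g[r,274:296].astype(int))
a=np.radians(-8.6);ux=np.array([np.cos(a),np.sin(a)]);uy=np.array([-np.sin(a),np.cos(a)])
def J(px,z):
    p=onz(C,[px],z)[0][:2];print(px,z,p,(p-d["p"][:2])@ux,(p-d["p"][:2])@uy);return p
for q,z in((cen(78,83),.034),(cen(88,93),.038),(cen(100,110),.038),((286.5,166),.058),((286.5,252),.058)):J(q,z)
# plank/bench yaw: wheel marks
E
```

```text
72 [132 140 137 137 129 125 130 129 128 133 136 136 138 132 148 171 177 179
 178 179 179 180]
75 [ 91  86  84  87  73  65  67  67  68  75  87  90  92  96 130 161 177 178
 176 177 176 177]
78 [167 163 154 138  93  68  66  68  71 104 138 149 150 162 173 179 180 178
 179 178 178 177]
81 [182 182 183 166 114  69  64  65  77 123 169 182 183 185 181 181 183 183
 181 184 182 179]
84 [177 179 179 181 180 177 176 178 178 179 181 185 182 182 184 182 183 182
 182 183 182 182]
87 [166 169 172 175 179 180 179 180 176 167 159 153 155 156 157 164 179 183
 181 183 181 181]
90 [161 161 164 166 163 164 165 165 160 134  88  66  68  65  87 135 170 179
 178 178 176 177]
93 [166 164 165 163 165 165 164 166 159 134  89  65  64  66  86 128 164 173
 172 169 169 174]
96 [168 168 167 166 167 168 167 169 163 134  90  69  66  69  85 127 162 170
 166 167 168 167]
99 [171 169 170 170 170 171 171 172 167 139  92  67  67  68  87 127 162 172
 169 170 173 168]
102 [175 173 171 172 173 172 174 174 166 141  93  69  69  68  96 142 167 173
 172 173 173 172]
105 [173 175 174 174 171 172 174 176 168 140  93  69  65  70  98 144 167 174
 174 174 172 173]
108 [173 174 175 172 172 174 173 175 168 140  92  67  67  67 100 145 170 174
 173 171 172 172]
111 [172 171 172 174 171 172 169 172 165 139  95  67  67  68  98 142 166 171
 170 169 171 168]
(np.float64(280.38714991762765), np.float64(79.65156507413509)) 0.034 [0.69347368 0.23970066] 0.10223668573423049 0.004198496350752971
(np.float64(286.02702702702703), np.float64(90.3382737576286)) 0.038 [0.68338714 0.23615764] 0.09279336098130678 -0.000812983814810677
(np.float64(285.97667062079876), np.float64(104.47884539343615)) 0.038 [0.67140318 0.23800873] 0.08066733676684704 -0.0007747351241156851
(286.5, 166) 0.058 [0.61950085 0.24538525] 0.02824552919021544 -0.0012423852283399818
(286.5, 252) 0.058 [0.54131534 0.25713875] -0.050818453221380136 -0.0013125257501148393
```

arm_command --deltas '[[[-4,0.6,0,0,1],[-8,1.2,0,0,1],[-12,1.8,0,0,1],[-12,1.8,-4,0,1],[-12,1.8,-8,0,1],[-12,1.8,-11,0,1],[-12,1.8,-13,0,1],[-12,1.8,-13,0,0],[-12,1.8,-13,0,-1],[-12,1.8,-13,0,-1],[-12,1.8,-13,0,-1],[-12,1.8,-13,0,-1]]]'

```text
time_s: 8.15
tcp_pos: [0.4736, 0.2688, 0.0726]
ee_rot: [-179.9, -0.1, -8.6]
contact_force: [0.2, -0.3, 0.3]
width: 0.611
finger_force: 0.0
```

arm_command --deltas '[[[0,0,0,0,-1],[0,0,0,0,-1],[0,0,0,0,-1],[0,0,0,0,-1],[0.03,0.2,0,0,-1],[0.07,0.4,0,0,-1],[0.08,0.5,0,0,-1],[0.08,0.5,0,0,-1],[0.08,0.5,0,0,-1],[0.08,0.5,0,0,-1]]]'

```text
time_s: 9.15
tcp_pos: [0.4736, 0.2735, 0.0713]
ee_rot: [-180.0, 0.0, -8.6]
contact_force: [-0.3, -1.7, -0.2]
width: 0.211
finger_force: 30.0
```

arm_command --deltas '[[[0,0,0,0,0],[0,0,0,0,1],[0,0,0,0,1],[0,0,0,0,1],[0,0,0,0,1],[0,0,2,0,1],[0,0,5,0,1],[0,0,9,0,1],[3,-0.4,12,0,1],[7,-1,13,0,1],[10,-1.5,13,0,1],[12,-1.8,13,0,1]]]'

```text
time_s: 10.35
tcp_pos: [0.5958, 0.255, 0.2022]
ee_rot: [-180.0, -0.1, -8.7]
contact_force: [-0.6, 0.3, -0.5]
width: 1.001
finger_force: 0.0
```

arm_command --deltas '[[[0,0,0,0,1],[0,0,0,0,1],[0,0,0,0,1],[0,0,0,0,1]]]'

```text
time_s: 10.75
tcp_pos: [0.5927, 0.2559, 0.2015]
ee_rot: [180.0, 0.0, -8.6]
contact_force: [0.2, -0.3, 0.5]
width: 0.998
finger_force: 0.0
```

```bash
python3 - <<'E'
from h import *
st,im=shot("wrist","w3");im=im[:,:,::-1]
print(st["tcp_pos"],st["ee_rot"],st["time_s"])
C=ext("wrist",st);g=im.max(2).astype(float)
a=np.radians(-8.6);ux=np.array([np.cos(a),np.sin(a)]);uy=np.array([-np.sin(a),np.cos(a)])
def cen(r0,r1,t):
    w=np.clip(t-g[r0:r1,268:300],0,None);ys,xs=np.mgrid[r0:r1,268:300];return (xs*w).sum()/w.sum(),(ys*w).sum()/w.sum()
def mk(r0,r1):
    b=g[r0:r1,268:302];t=np.percentile(b,15)*.5+np.median(b)*.5;w=b<t;ys,xs=np.nonzero(w);return xs.mean()+268,ys.mean()+r0
for q,z in((cen(78,83,140),.034),(cen(91,110,140),.038),(mk(145,188),.058),(mk(232,272),.058)):
    p=onz(C,[q],z)[0][:2];print(np.round(q,1),p,(p-st["tcp_pos"][:2])@ux,(p-st["tcp_pos"][:2])@uy)
E
```

```text
[0.59268175 0.25593072 0.20147064] [ 1.79998702e+02  2.07536300e-02 -8.55965549e+00] 10.75
[286.2  79.8] [0.69366149 0.23972772] 0.10226728371751145 -0.0009207809123034753
[286.4  99.9] [0.67628315 0.24221556] 0.08471231995920175 -0.0010595880654419108
[286.2 165.3] [0.62109652 0.25065867] 0.02888364130506947 -0.0009637611900950071
[286.  252.4] [0.5419272  0.26275142] -0.0512038206047643 -0.0008455945655798762
```

View pics/w3.png

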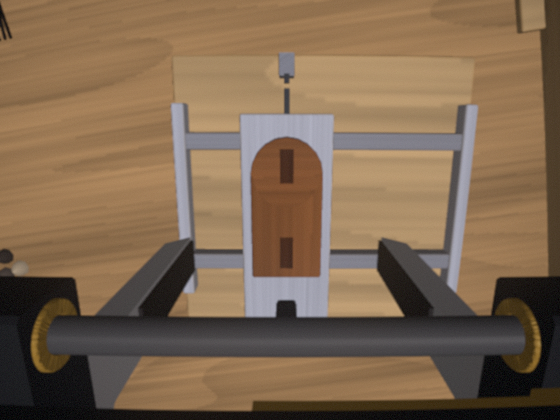

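arm_command --deltas '[[[-0.3,-4.5,0,-0.05,1],[-0.6,-9,0,-0.1,1],[-1,-13.5,0,-0.15,1],[-1.3,-18,0,-0.2,1],[-1.6,-22.5,0,-0.25,1],[-1.9,-27,0,-0.3,1],[-2.2,-31.5,0,-0.35,1],[-2.5,-36,0,-0.4,1],[-2.8,-40.5,0,-0.45,1],[-3,-45,0,-0.5,1],[-3.2,-48.5,0,-0.548,1],[-3.2,-50.5,0,-0.548,1]]]'

```text
time_s: 12.0
tcp_pos: [0.5611, -0.2516, 0.2017]
ee_rot: [180.0, -0.0, -40.1]
contact_force: [-0.2, 1.1, 0.2]
width: 0.996
finger_force: 0.0
```

arm_command --deltas '[[[0,0,0,0,1],[0,0,0,0,1],[0,0,0,0,1],[0,0,0,0,1]]]'

```text
time_s: 12.4
tcp_pos: [0.5619, -0.248, 0.2015]
ee_rot: [-180.0, 0.0, -39.9]
contact_force: [0.9, -0.3, -0.5]
width: 0.996
finger_force: 0.0
```

```bash
python3 - <<'E'
from h import *
st,im=shot("wrist","w4")
print(st["tcp_pos"],st["ee_rot"],st["time_s"])
E
```

```text
[ 0.56191486 -0.24796559  0.20149582] [-1.79990861e+02  8.35672538e-03 -3.98801819e+01] 12.4
```

View pics/w4.png

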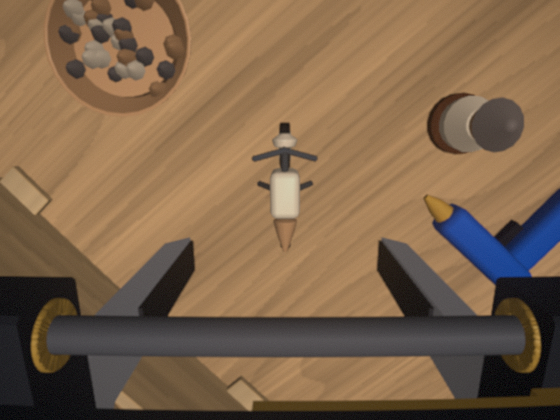

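```bash
python3 - <<'E'
from h import *
im=cv2.imread("pics/w4.png").astype(int);d=np.load("pics/w4.npz")
C=ext("wrist",dict(tcp_pos=d["p"],ee_rot=d["r"]))
b,g,r=im[...,0],im[...,1],im[...,2]
m=((r>150)&(b>0.72*r)).astype(np.uint8);m[:,:262]=0;m[:,308:]=0;m[:163]=0;m[228:]=0
n,l,s,c=cv2.connectedComponentsWithStats(m);k=1+s[1:,4].argmax();print(s[k],c[k])
pts=np.argwhere(l==k)[:,::-1].astype(np.float32);print(cv2.minAreaRect(pts))
a=np.radians(d["r"][2]);ux=np.array([np.cos(a),np.sin(a)]);uy=np.array([-np.sin(a),np.cos(a)])
x0,y0,w,h=s[k,:4]
for nm,px,z in(("cream front",(c[k][0],y0),.07),("cream back",(c[k][0],y0+h),.07),("wheel front top",(285,123),.022),("hbar L",(253,158),.084),("hbar R",(317,158),.084),("hbar c",(285,152),.084),("tail",(285.5,250),.045),("footL",(259,184),.0),("footR",(312,183),.0)):
    p=onz(C,[px],z)[0][:2];print(nm,px,p.round(4),((p-d["p"][:2])@ux).round(4),((p-d["p"][:2])@uy).round(4))
E
```

```text
[ 271  173   28   45 1204] [284.81146179 194.79983389]
((284.5, 195.0), (44.0, 27.0), 90.0)
cream front (np.float64(284.8114617940199), np.int32(173)) [ 0.5807 -0.263 ] 0.024 0.0005
cream back (np.float64(284.8114617940199), np.int32(218)) [ 0.5507 -0.2379] -0.0151 0.0005
wheel front top (285, 123) [ 0.6117 -0.289 ] 0.0646 0.0004
hbar L (253, 158) [ 0.6076 -0.2526] 0.0381 0.0258
hbar R (317, 158) [ 0.575  -0.2916] 0.0381 -0.0251
hbar c (285, 152) [ 0.5949 -0.2752] 0.0428 0.0003
tail (285.5, 250) [ 0.5208 -0.2137] -0.0535 -0.0
footL (259, 184) [ 0.5814 -0.2285] 0.0025 0.0275
footR (312, 183) [ 0.547  -0.2713] 0.0035 -0.0275
```

arm_command --deltas '[[[0.3,-0.2,-3,0,1],[0.3,-0.2,-6,0,1],[0.3,-0.2,-9,0,1],[0.3,-0.2,-12,0,1],[0.3,-0.2,-13.5,0,1],[0.3,-0.2,-14.4,0,1],[0.3,-0.2,-14.4,0,1],[0.3,-0.2,-14.4,0,0],[0.3,-0.2,-14.4,0,-0.5],[0.3,-0.2,-14.4,0,-1],[0.3,-0.2,-14.4,0,-1],[0.3,-0.2,-14.4,0,-1]]]' --squeeze 20

```text
time_s: 13.65
tcp_pos: [0.5648, -0.2516, 0.0579]
ee_rot: [-180.0, -0.0, -40.0]
contact_force: [-0.1, -0.5, -0.5]
width: 0.613
finger_force: 0.0
```

arm_command --deltas '[[[0,0,0,0,-1],[0,0,0,0,-1],[0,0,0,0,-1],[0,0,0,0,-1],[0,0,0,0,-1]]]'

```text
time_s: 14.15
tcp_pos: [0.5647, -0.2516, 0.0575]
ee_rot: [180.0, -0.0, -40.0]
contact_force: [0.3, -0.7, 0.5]
width: 0.274
finger_force: 19.9
```

arm_command --deltas '[[[0,0,1,0,-1],[0,0,3,0,-1],[0,0,6,0,-1],[0,0,9,0,-1],[0,0,12,0,-1],[0,0,15,0,-1],[0,0,16.5,0,-1],[0,0,17,0,-1],[0,0,17,0,-1],[0,0,17,0,-1]]]'

```text
time_s: 15.15
tcp_pos: [0.5638, -0.2509, 0.2254]
ee_rot: [180.0, 0.2, -40.0]
contact_force: [0.0, 0.3, -2.2]
width: 0.278
finger_force: 19.9
```

arm_command --deltas '[[[0,1,0,0.02,-1],[0.1,3,0,0.06,-1],[0.2,6,0,0.11,-1],[0.3,9,0,0.16,-1],[0.4,12,0,0.2,-1],[0.5,15,0,0.25,-1],[0.6,18,0,0.3,-1],[0.7,21,0,0.35,-1],[0.8,24,0,0.4,-1],[0.9,27,0,0.45,-1],[1,30,0,0.5,-1],[1,33,0,0.548,-1]]]'

```text
time_s: 16.35
tcp_pos: [0.5736, 0.0813, 0.2269]
ee_rot: [-180.0, 0.1, -8.3]
contact_force: [-0.1, 0.0, -1.5]
width: 0.273
finger_force: 19.9
```

arm_command --deltas '[[[0.1,3,0,0,-1],[0.2,6,0,0,-1],[0.3,9,0,0,-1],[0.4,12,0,0,-1],[0.5,14.5,0,0,-1],[0.5,16.5,0,0,-1],[0.5,17.5,0,0,-1],[0.5,17.8,0,0,-1],[0.5,17.8,0,0,-1],[0.5,17.8,0,0,-1]]]'

```text
time_s: 17.35
tcp_pos: [0.5796, 0.2559, 0.2274]
ee_rot: [180.0, 0.0, -8.6]
contact_force: [0.7, -0.8, -2.2]
width: 0.274
finger_force: 19.9
```

```bash
python3 - <<'E'
from h import *
st,im=shot("wrist","w5");st2,i2=shot("scene","s5")
print(st["tcp_pos"],st["ee_rot"],st["time_s"],st["contact_force"],st["finger_force"])
C=ext("wrist",st)
print(proj(C,[[.580,.2567,.058]]))
c=np.zeros((420,800,3),np.uint8);c[:,:360]=im[:,100:460,::-1];c[:,360:]=i2[80:380,270:584,::-1].repeat(1,0).shape and cv2.resize(i2[120:330,320:540,::-1],(440,420));cv2.imwrite("pics/c5.png",c)
E
```

```text
[0.57956497 0.25594515 0.22736821] [ 1.79983427e+02  1.02460639e-02 -8.62896867e+00] 17.35 [ 0.7494782  -0.82501663 -2.18579263] 19.940812289714813
[[284.24606747 191.93072085]]
```

View pics/c5.png

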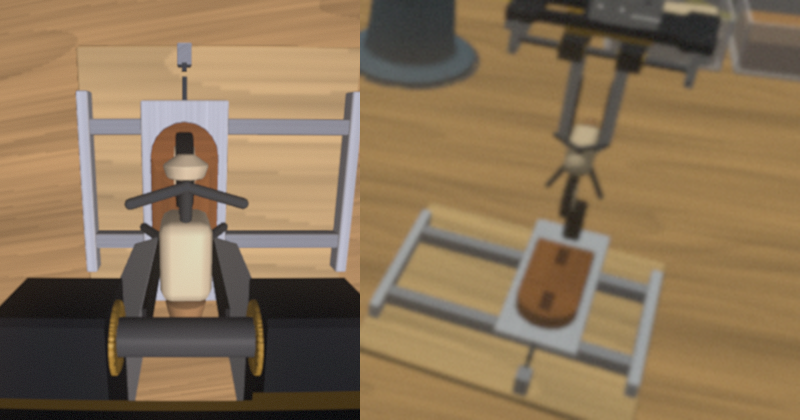

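```bash
python3 - <<'E'
from h import *
d=np.load("pics/w5.npz");st=dict(tcp_pos=d["p"],ee_rot=d["r"]);C=ext("wrist",st)
A=R.from_euler('z',d["r"][2],degrees=True).as_matrix()
for pit in(0,3,-3):
  B=A@R.from_euler('y',pit,degrees=True).as_matrix()
  q=np.array([[.021,0,.07],[-.021,0,.07],[.037,.0265,.084],[.037,-.0265,.084],[.062,0,.022]])
  print(pit,(proj(C,d["p"]+(q-[0,0,.0575])@B.T)-[100,0]).round(0).tolist())
E
```

```text
0 [[184.0, 223.0], [185.0, 305.0], [121.0, 196.0], [248.0, 196.0], [185.0, 130.0]]
3 [[184.0, 221.0], [185.0, 305.0], [122.0, 192.0], [247.0, 192.0], [185.0, 134.0]]
-3 [[184.0, 225.0], [185.0, 305.0], [120.0, 200.0], [248.0, 200.0], [185.0, 127.0]]
```

arm_command --deltas '[[[0,0.1,-2,0,-1],[0,0.1,-4,0,-1],[0,0.1,-6,0,-1],[0,0.1,-8,0,-1],[0,0.1,-9,0,-1],[0,0.1,-9.6,0,-1],[0,0.1,-10,0,-1],[0,0.1,-10.1,0,-1],[0,0.1,-10.1,0,-1],[0,0.1,-10.1,0,-1],[0,0.1,-10.1,0,-1],[0,0.1,-10.1,0,-1]]]'

```text
time_s: 18.65
tcp_pos: [0.5798, 0.2576, 0.1268]
ee_rot: [-180.0, -0.0, -8.6]
contact_force: [0.9, 0.1, -1.1]
width: 0.274
finger_force: 19.9
```

```bash
python3 - <<'E'
from h import *
st,im=shot("scene","s6");t,i2=shot("top","t6")
print(st["tcp_pos"],st["ee_rot"],st["time_s"],st["contact_force"],st["finger_force"],st["width"])
C=ext("scene")
A=R.from_euler('z',-8.6,degrees=True).as_matrix()
o=np.array([.58,.2567,.058])
print((proj(C,o+np.array([[.04,0,.0105],[-.04,0,.0105],[.062,0,.0325],[.067,0,0]])@A.T)-[350,150])*4)
cv2.imwrite("pics/c6.png",cv2.resize(im[150:300,320:470,::-1],None,fx=4,fy=4))
E
```

```text
[0.57984619 0.25759323 0.12683643] [-1.79986342e+02 -3.15155079e-02 -8.60484647e+00] 18.65 [ 0.8753015   0.09448625 -1.09036534] 19.94102954864502 0.27357709805264
[[257.22848215 465.44207886]
 [287.84505861 377.36856336]
 [255.19650028 459.33834169]
 [242.76583527 512.7113796 ]]
```

View pics/c6.png

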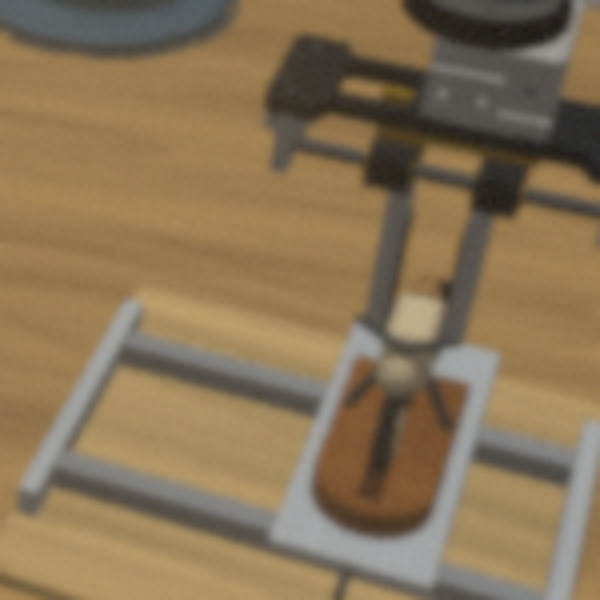

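```bash
python3 - <<'E'
from h import *
A=R.from_euler('z',-8.6,degrees=True).as_matrix()
o=np.array([.58,.2567,.058]);C=ext("scene");T=ext("top")
f=lambda q:((proj(C,o+np.array(q)@A.T)-[320,150])*4).round(0).tolist()
print("plinth tip,corners",f([[.065,0,0],[-.065,.032,0],[-.065,-.032,0],[.033,.032,0],[.033,-.032,0]]))
print("cream top 4, bar ends",f([[.021,.013,.08],[.021,-.013,.08],[-.021,.013,.08],[-.021,-.013,.08],[.037,.0265,.093],[.037,-.0265,.093],[0,.0275,.01],[0,-.0275,.01],[.04,0,.01]]))
# index/pointer
print("ptr,idx",f([[.11,0,-.02],[.114,0,-.024]]))
st,im=shot("wrist","w6")
print(st["tcp_pos"]); W=ext("wrist",st);g=im.max(2)
for r in range(45,110,5):print(r,np.flatnonzero(g[r,265:305]<95)+265)
c=np.zeros((600,800,3),np.uint8)
c[:420,:360]=im[:,100:460,::-1]
i2=cv2.imread("pics/t6.png")[150:270,110:220];c[:480,360:]=cv2.resize(i2,(440,480));cv2.imwrite("pics/c7.png",c)
f=lambda q:((proj(T,o+np.array(q)@A.T)-[110,150])*4+[360,0]).round(0).tolist()
print("top: plinth",f([[.065,0,0],[-.065,.032,0],[-.065,-.032,0]]),"ptr",f([[.1,0,-.02]]))
E
```

```text
plinth tip,corners [[364.0, 510.0], [471.0, 382.0], [357.0, 352.0], [438.0, 490.0], [316.0, 455.0]]
cream top 4, bar ends [[434.0, 347.0], [382.0, 333.0], [449.0, 301.0], [399.0, 289.0], [460.0, 351.0], [352.0, 324.0], [445.0, 435.0], [342.0, 407.0], [377.0, 466.0]]
ptr,idx [[338.0, 595.0], [335.0, 606.0]]
[0.57971586 0.25757788 0.12662864]
45 [277 278 279 280 281 282 283 284 285 286 287 288 289 290 291 292 293 294]
50 [284 285 286 287 288]
55 []
60 []
65 [284 285 286 287 288]
70 [284 285 286 287 288]
75 [284 285 286 287 288]
80 [284 285 286 287 288]
85 [284 285 286 287 288]
90 [284 285 286 287 288]
95 []
100 []
105 []
top: plinth [[493.0, 124.0], [395.0, 329.0], [502.0, 344.0]] ptr [[514.0, 79.0]]
```

View pics/c7.png

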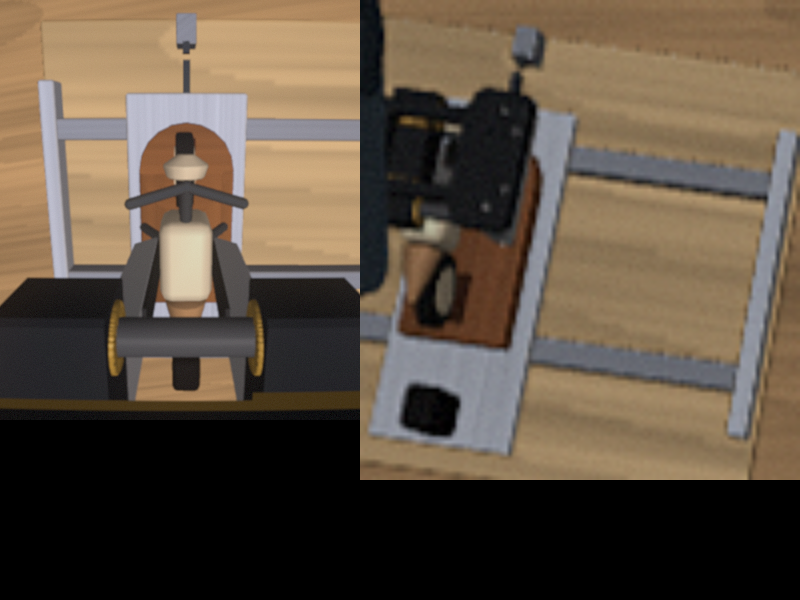

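```bash
python3 - <<'E'
from h import *
d=np.load("pics/w6.npz");st=dict(tcp_pos=d["p"],ee_rot=d["r"]);C=ext("wrist",st)
A=R.from_euler('z',d["r"][2],degrees=True).as_matrix()
for n,px,z in(("tip",(286,123),.058),("L",(240,190),.058),("R",(333,190),.058),("ptr",(286,75),.038),("idx",(286,50),.034),("wheel front",(285,133),.091)):
    print(n,((onz(C,[px],z)[0]-d["p"])@A).round(4))
T=ext("top")
print("top cam plinth sq corner tops",[((onz(T,[((x-360)/4+110,y/4+150)],.058)[0]-d["p"])@A).round(4) for x,y in((400,333),(509,347))])
print("tail wheel top, top cam",((onz(T,[((430-360)/4+110,300/4+150)],.1)[0]-d["p"])@A).round(4))
E
```

```text
tip [ 0.0657 -0.0007 -0.0686]
L [ 0.0214  0.0304 -0.0686]
R [ 0.0214 -0.0326 -0.0686]
ptr [ 0.0978 -0.0007 -0.0886]
idx [ 0.1147 -0.0008 -0.0926]
wheel front [ 0.0605 -0.0002 -0.0356]
top cam plinth sq corner tops [array([-0.0665,  0.0278, -0.0686]), array([-0.0658, -0.0371, -0.0686])]
tail wheel top, top cam [-0.0505 -0.0007 -0.0266]
```

arm_command --deltas '[[[0,-0.1,0,0,-1],[0,-0.15,0,0,-1],[0,-0.15,0,0,-1],[0,-0.15,0,0,-1],[0,-0.15,0,0,-1],[0,-0.15,0,0,-1],[0,-0.15,0,0,-1]]]'

```text
time_s: 19.5
tcp_pos: [0.5796, 0.256, 0.1264]
ee_rot: [180.0, 0.0, -8.6]
contact_force: [0.5, 0.2, -1.8]
width: 0.275
finger_force: 19.9
```

```bash
python3 - <<'E'
from h import *
s=manip.read_state();print(s["tcp_pos"],s["contact_force"],s["finger_force"],s["time_s"]);print(manip.hand_in())
E
```

```text
[0.57964735 0.25603683 0.12644541] [ 0.52566007  0.2331215  -1.82665394] 19.94100272655487 19.5
the job is handed in; nothing more can be done
None
```

I handed the job in at 19.5 s, though no verdict came back: the carriage is on its index mark (within about 0.2 mm by the wrist camera), and the bike is still gripped, level, about 11 mm above the plinth, headlamp end over the rounded end.

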